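Line up the cream jars and unscrew the copper cap

TASK

First nudge the three square jars back in their bays until each stands fully home against the tray's back rail, in one even row. Then, letting the bay brace the jar, unscrew the tight copper cap anticlockwise by about a quarter turn, stop turning once it is free (do not go on past it), lift it and finish still holding it in the gripper, level, about two centimetres above the jar's neck, with the jars still standing home in the tray. Leave the owl, the tumbler, the timer and the tweezers case where they are.

Things in the scene. Friction and masses are not known exactly. Their poses are not given: they have to be found in the camera images.
- tray: Bamboo tray fixed to the dresser top, 290 mm along its y, floor 5 mm thick from x = -86 to +39 mm. Origin: on the dresser top under the centre of the middle bay. x points away from the robot into the bays (within 0.25 rad of world x), y along the row. Three bays, open towards -x, centred at y = -92, 0, +92 mm. A jar fully home has its centre at tray x = 0; at the start the centres are at x = -18 to -45 mm.
- tray_rail (a point): Middle of the front face of the tray's back rail, at tray x = +30 mm, y = 0, on the tray floor (5 mm above the dresser top); the rail's top is 36 mm above the dresser top. Axes as the tray. Each bay is 66 mm wide between dividers that reach from tray x = -36 to +30 mm and stand 25 mm above the dresser top. Pushing a jar home takes 3 to 12 N.
- jar: Square white ceramic jar, 60 x 60 mm, shoulder 44 mm above its underside, about 0.32 kg, loose on the tray floor in one of the three bays (varies). Origin: centre of its underside. x along the tray's x within 0.05 rad. Its neck, 21 mm high above the shoulder, is hidden in the copper cap. It has 3 mm to spare on each side and twists up to 0.1 rad before the bay's sides brace it.
- cap: Copper-coloured screw cap of jar, 52 mm across, 32 mm high, 0.06 kg, a white line on top along its +x. Origin: centre of its underside, which rests on the jar's shoulder, 49 mm above the dresser top. Grip it across its diameter from above. At the start its x is parallel to the jar's. It does not rise as it turns; lugs lock it down until it is free, and pulling before that lifts the jar.
- thread (a joint): How far the thread is unscrewed, rad: 0 tight, grows as the cap turns anticlockwise seen from above. It resists with 0.2 N m all the way and stays where it is left; the cap has up to 0.1 rad of play on it. From 0.95 rad the cap is free and lifts straight off; 1.2 to 1.6 is a good place to stop; past 1.9 is too far (it would catch again).
- jar_black1: Square white ceramic jar with a fixed black lid. Body 60 x 60 mm, 44 mm high; round lid 52 mm across, 32 mm high on top (76 mm in all), about 0.36 kg. Origin: centre of its underside. Loose on the tray floor, in one of the three bays (which one varies), part of the way out. x along the tray's x within 0.05 rad.
- jar_black2: Square white ceramic jar with a fixed black lid. Body 60 x 60 mm, 44 mm high; round lid 52 mm across, 32 mm high on top (76 mm in all), about 0.36 kg. Origin: centre of its underside. Loose on the tray floor, in one of the three bays (which one varies), part of the way out. x along the tray's x within 0.05 rad.
- owl: White ceramic owl figurine, 74 mm across, 122 mm high, origin at the centre of its underside. Leave alone.
- tumbler: Clear glass tumbler, empty, 72 mm across, 98 mm high, origin at the centre of its underside. Leave alone.
- timer: White rotary dial timer with a grey knob, 80 mm across, 56 mm high, origin at the centre of its underside. Leave alone.
- tweezers_case: Stainless steel tweezers case lying flat, 115 x 30 x 16 mm, long side along its x, origin at the centre of its underside. Leave alone.
Things that resemble listed ones, but are neither listed nor needed, are in the scene too. What is shaped like the jar_black1 but brown or turquoise is not meant. What is shaped like the jar_black2 but yellow is not meant.

How it is judged:
By the outcome, as a careful person would: the job done as asked, in the order asked, and still so for the second after the job is handed in, while the arm keeps its last pose, push and grip.
It also fails if it takes over 54 s, if anything falls off the work surface, if the arm or the gripper's body presses on something with over 40 N, if the wrist force passes 120 N, or if a joint passes its speed limit or range.

ROBOT

A 7-joint arm with a two-finger parallel gripper is mounted at the origin on the work surface. World frame = base frame: x ahead of the robot, y to its left, z up, the work surface at z = 0. Lengths are in m, angles in rad, forces in N, time in s.
With the tool pointing down it reaches from about 0.35 to 0.9 m from the base axis. Payload 8.1 kg.
Tool frame: the origin (TCP) lies midway between the tips of the shut fingers; the grasp point (between the pads) lies 19 mm behind it; x points along the fingers, z is the direction in which the jaws open and shut, and the axes are right-handed (so a half turn about x gives the same grasp; the last joint's range is limited). The gripper opens to 92 mm and grips with 3 to 60 N. Pads are 19 mm wide; open, the fingers measure 130 mm over their backs; the gripper's body (75 mm by 190 mm) begins 47 mm behind the grasp point.
Start: joints at [1.133, 0.434, 0.025, 1.573, -0.012, 1.134, -0.075], TCP at [0.205, -0.59, 0.227] pointing down, gripper open.
Joint ranges: [-2.62, 2.62], [-0.44, 2.09], [-1.27, 1.32], [0.08, 2.57], [-1.32, 4.46], [0.12, 2], [-2.74, 2.74]. Speed limits (rad/s): [2.22, 2.22, 3.01, 3.01, 3.14, 3.14, 3.14].

INTERFACE

Orientations are given as a unit quaternion [w, x, y, z].
In Python, from station import ctrl, imaging gives the robot as it stands.
- The arm moves only by the tool play_rows, never from a script. Its argument "plan" is a list of rows, each a list of 4 numbers: the shift along the tool's x, y, z in mm, then the turn about the tool's x in rad. A call has 1 to 8 rows; each row is the pose to reach, as a shift and turn from the pose measured when the call began, along the tool's axes at that moment; what a row does not reach only later rows make up. A row lasts 1/10 s, in which the tool goes at most 50 mm and 8.59 degrees, less where a joint would pass 70% of its speed; a pose out of reach is approached as far as the arm can. A call with a gripper value outside its range is refused whole. "hand" is the closure, from 0 (fully open) to 1 (shut), set as the call begins (left out, the last holds). The fingers move at their own pace and stop on an object; "squeeze" is the grip in N (left out, the last holds). Time passes only in rows, so rows that repeat a pose let the fingers close. It gives the time, the measured TCP pose, the force and the opening at its end, in the units of the state.
- ctrl.read_state(): the state, without advancing time (a new reading comes with each control period).
- imaging.snapshot(name): name is "scene" or "top" or "wrist"; returns a dict with "pixels" (480x640x3 uint8, red, green, blue), "fx", "fy", "cx", "cy" (pixels), "k1" (the pictures are not rectified: a ray, as slopes to the right and down, at radius r is drawn at 1 + k1 r^2 times it, then the intrinsics apply), "rvec" (rotation vector, rad) and "tvec" (3), from world to camera coordinates, as OpenCV has them; the wrist camera has in their place "mount" (4x4, takes a point from camera to tool coordinates, whose origin is the TCP and whose axes are the tool frame's). Camera axes: x right, y down, z forward; pixel columns grow to the right and rows downward; lengths in m; the calibration is good to about 2 mm. A picture is of the moment at which its call begins: read the wrist's pose just before it. There is no depth.
- ctrl.job_done(): hands the job in, once; it reports no verdict.
The state is a dict: "time": time; "joints": joint angles; "qvel": joint speeds; "joint_efforts": joint torques, N m; "eef_pos": TCP position; "tcp_rot": TCP orientation; "force": force on the tool from outside, world axes, zero at the start; "moment": the same for the moment, N m; "width": opening from 0.0 (shut) to 1.0 (fully open).
Only numpy, scipy, OpenCV 4.12 (cv2) and the standard library are available. Lean on these libraries where they do the work, as an engineer would, in place of code of your own. Each camera call takes 0.05 s, during which the arm holds its last target. There are 200 camera calls.

## Working session

There is one attempt and no reset: what is moved stays moved. The work goes in short steps, Python scripts to look and compute and a tool call to move; the robot and the scene stay as the last step left them, time stands still between calls to the robot, and variables do not carry over. Pictures are saved under pics/ and viewed, about 8 in all and at most 12, crops included, and the job is handed in when it is done.

Besides the shell and the picture viewer there is one more tool, called as a command line: name --pt "numbers of a row" for each row, then --argument value for the rest. play_rows: Moves the arm, as the interface text tells. Its arguments: {"type":"object","properties":{"plan":{"type":"array","items":{"type":"array","items":{"type":"number"}}},"hand":{"type":"number"},"squeeze":{"type":"number"}},"required":["plan"]}

```bash
mkdir -p pics
cat > h.py <<'E'
import numpy as np, cv2
from station import ctrl, imaging
from scipy.spatial.transform import Rotation as R
def rot(q): return R.from_quat([q[1],q[2],q[3],q[0]]).as_matrix()
def snap(n):
    s=ctrl.read_state(); d=imaging.snapshot(n)
    if n=="wrist":
        M=np.array(d["mount"]); T=np.eye(4); T[:3,:3]=rot(s["tcp_rot"]); T[:3,3]=s["eef_pos"]
        W=T@M; d["Rw"]=W[:3,:3]; d["o"]=W[:3,3]
    else:
        Rm=cv2.Rodrigues(np.array(d["rvec"],float))[0]; d["Rw"]=Rm.T; d["o"]=-Rm.T@np.array(d["tvec"]).ravel()
    return d
def ray(d,u,v):
    a=np.array([(u-d["cx"])/d["fx"],(v-d["cy"])/d["fy"]]); b=a.copy()
    for _ in range(20): b=a/(1+d["k1"]*(b@b))
    return d["o"], d["Rw"]@np.array([b[0],b[1],1])
def onz(d,u,v,z):
    o,r=ray(d,u,v); return o+r*(z-o[2])/r[2]
def proj(d,p):
    c=d["Rw"].T@(np.array(p)-d["o"]); a=c[:2]/c[2]; a=a*(1+d["k1"]*(a@a))
    return np.array([a[0]*d["fx"]+d["cx"],a[1]*d["fy"]+d["cy"]])
def save(d,f): cv2.imwrite("pics/"+f,cv2.cvtColor(d["pixels"],cv2.COLOR_RGB2BGR))
E
python3 - <<'E'
from h import *
for n in("scene","top"):
    d=snap(n); save(d,n+"0.png"); print(n,d["o"],d["fx"],d["k1"])
s=ctrl.read_state(); print(s); print(rot(s["tcp_rot"]))
E
```

```text
scene [0.97721103 0.46756722 0.85422198] 486.9851079505116 -0.06731380216443833
top [ 0.42919579 -0.00416198  1.05434112] 456.7298180689948 -0.07979873816859687
{'time': 0.1, 'joints': array([ 1.13338211,  0.43516693,  0.02496808,  1.57397327, -0.01158429,
        1.13399553, -0.07507718]), 'qvel': array([ 2.86853985e-04, -6.50805594e-04,  1.23190002e-03, -3.37689989e-03,
       -1.17504210e-03,  7.48872357e-05, -1.86883256e-05]), 'joint_efforts': array([ 3.60440630e-03, -6.69126105e+01,  9.88214538e-01, -3.15151012e+01,
       -6.05554087e-02,  3.72163730e-02,  1.13650347e-04]), 'eef_pos': array([ 0.20517549, -0.58989566,  0.22602762]), 'tcp_rot': array([ 0.5758864 ,  0.40995157,  0.57674554, -0.40946202]), 'force': array([-0.43171909, -0.27368176,  0.13868945]), 'moment': array([-0.00219647,  0.07023793,  0.05520883]), 'width': 0.9950837461215292}
[[-5.89124669e-04  9.44482696e-01  3.28560633e-01]
 [ 1.26825950e-03  3.28561132e-01 -9.44481855e-01]
 [-9.99999022e-01 -1.39717417e-04 -1.39141262e-03]]
```

View pics/top0.png

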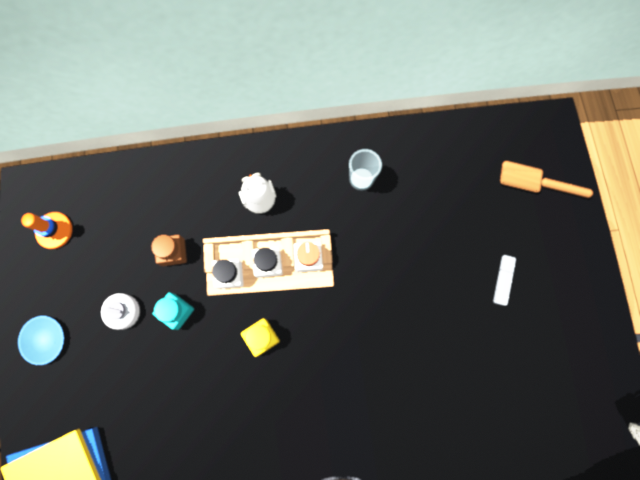

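View pics/scene0.png

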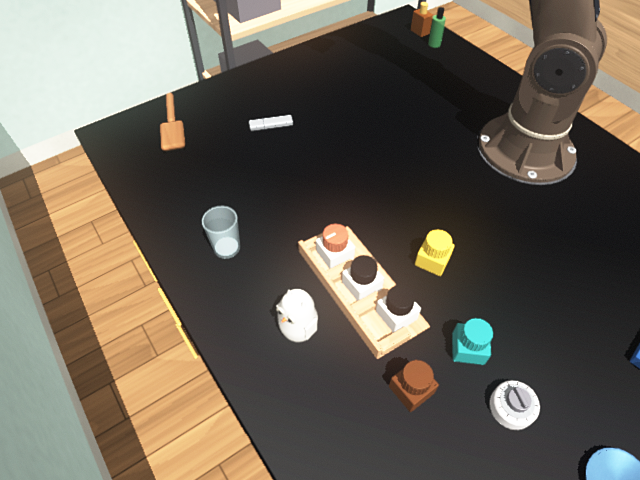

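Both views show the tray. In top, the copper cap is at (308,256) in the right bay, and the black lids are at (265,259) and (224,271). The look-alikes are brown (167,248), turquoise (172,310) and yellow (260,337), all outside the tray, so the ones meant are the white jars in the bays. Next I measure and make one enlarged crop.

Run:
```python
from h import *
d=snap("top"); im=d["pixels"]; bgr=cv2.cvtColor(im,cv2.COLOR_RGB2BGR)
cv2.imwrite("pics/crop1.png",cv2.resize(bgr[215:365,145:345],None,fx=4,fy=4,interpolation=cv2.INTER_CUBIC))
hsv=cv2.cvtColor(bgr,cv2.COLOR_BGR2HSV)
for (u,v) in [(308,256),(265,259),(224,271),(260,337),(257,195),(365,170),(172,310),(120,311),(505,280)]:
    print((u,v),hsv[v,u],onz(d,u,v,.081).round(3),onz(d,u,v,.005).round(3))
x0,y0,x1,y1=195,222,343,302
h=hsv[y0:y1,x0:x1]
m=((h[...,2]>60)).astype(np.uint8)
c=max(cv2.findContours(m,0,2)[0],key=cv2.contourArea)+np.array([x0,y0])
r=cv2.boxPoints(cv2.minAreaRect(c)); print("rect",r)
ap=cv2.approxPolyDP(c,4,True)[:,0]; print("poly",ap.tolist())
for p in ap: print(p,onz(d,*p,.005).round(4),onz(d,*p,.036).round(4))
```

```text
(308, 256) [ 21  83 255] [ 0.605 -0.006  0.081] [ 0.618 -0.006  0.005]
(265, 259) [114  12 109] [0.61  0.088 0.081] [0.624 0.095 0.005]
(224, 271) [120  10 131] [0.596 0.178 0.081] [0.609 0.193 0.005]
(260, 337) [ 30 118 255] [0.447 0.116 0.081] [0.448 0.125 0.005]
(257, 195) [  0   0 255] [0.757 0.09  0.081] [0.782 0.097 0.005]
(365, 170) [ 92  15 245] [ 0.784 -0.158  0.081] [ 0.811 -0.17   0.005]
(172, 310) [ 90 109 255] [0.526 0.297 0.081] [0.534 0.32  0.005]
(120, 311) [129  14 184] [0.538 0.41  0.081] [0.546 0.442 0.005]
(505, 280) [120   1 255] [ 0.496 -0.422  0.081] [ 0.502 -0.455  0.005]
rect [[200.36562 236.9359 ]
 [330.13504 227.32335]
 [334.5498  286.92224]
 [204.78036 296.5348 ]]
poly [[330, 230], [203, 237], [206, 295], [333, 286]]
[330 230] [ 0.6736 -0.065   0.005 ] [ 0.6664 -0.0632  0.036 ]
[203 237] [0.6959 0.2352 0.005 ] [0.688  0.2281 0.036 ]
[206 295] [0.5583 0.2391 0.005 ] [0.5545 0.2319 0.036 ]
[333 286] [ 0.5414 -0.0539  0.005 ] [ 0.5381 -0.0524  0.036 ]
```

View pics/crop1.png

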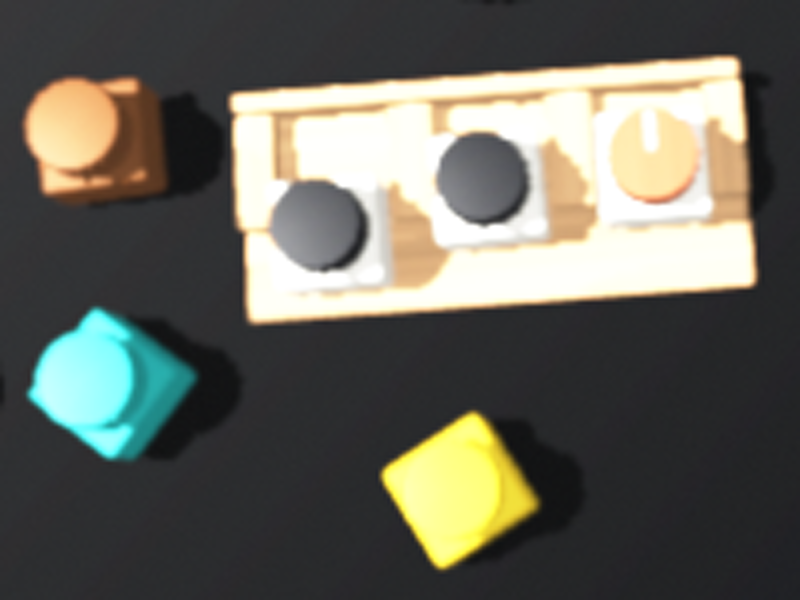

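The jars meant are confirmed: white bodies with black or copper lids, inside the tray. Tray origin is about (0.636, 0.087) with yaw about -0.066. Jar x is about -45, -26 and -24 mm for left, middle and right. Now I move above the front of the tray.

play_rows --pt "0 60 -63 0.05" --pt "0 130 -136 0.1" --pt "0 195 -205 0.15" --pt "0 260 -273 0.2" --pt "0 325 -341 0.25" --pt "0 390 -410 0.3" --pt "0 455 -478 0.35" --pt "0 519 -545 0.4" --hand 1 --squeeze 20

```text
time: 0.95
eef_pos: [0.3708, -0.2241, 0.2266]
tcp_rot: [0.483, 0.517, 0.483, -0.516]
force: [1.7, -1.4, 0.2]
width: 0.358
```

play_rows --pt "0 15 -41 0" --pt "0 31 -82 0" --pt "0 46 -123 0" --pt "0 62 -164 0" --pt "0 78 -205 0" --pt "0 93 -246 0" --pt "0 108 -287 0" --pt "0 124 -328 0"

```text
time: 1.75
eef_pos: [0.5169, 0.0964, 0.2267]
tcp_rot: [0.483, 0.517, 0.483, -0.517]
force: [-0.0, -1.0, -0.4]
width: 0.007
```

play_rows --pt "0 0 0 0" --pt "0 0 0 0" --pt "0 0 0 0"

```text
time: 2.05
eef_pos: [0.5165, 0.0952, 0.2264]
tcp_rot: [-0.482, -0.516, -0.483, 0.517]
force: [-0.3, -0.5, -0.1]
width: 0.001
```

Run:
```python
from h import *
d=snap("wrist"); save(d,"w1.png"); s=ctrl.read_state(); print(s["eef_pos"],d["o"],rot(s["tcp_rot"]).round(3),s["width"],s["force"])
```

```text
[0.51653759 0.09484863 0.22652078] [0.59919517 0.08927483 0.38421714] [[-0.001  0.998 -0.069]
 [-0.    -0.069 -0.998]
 [-1.    -0.001  0.   ]] 0.0015502208990239735 [ 0.97355265 -0.07736224 -0.78334428]
```

View pics/w1.png

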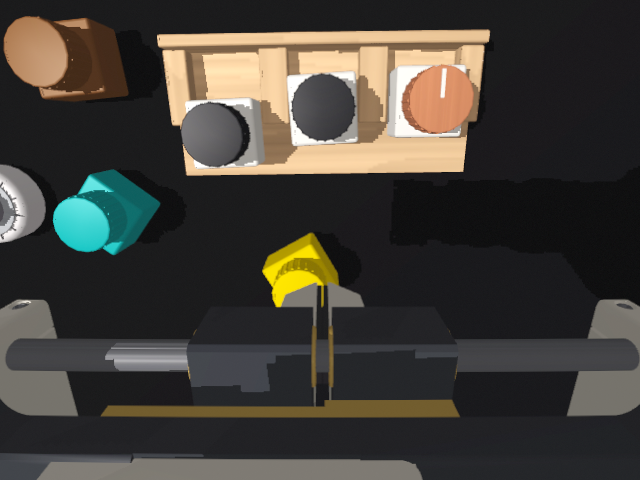

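The wrist view shows the tray, with its front edge from (187,174) to (465,171) and the rail along the top. The lids are at (215,134), (323,106) and (441,99), with the white line near (444,82). I measure from this picture.

```bash
cat > meas.py <<'E'
from h import *
def lids(d,ymax=200):
    hsv=cv2.cvtColor(cv2.cvtColor(d["pixels"],cv2.COLOR_RGB2BGR),cv2.COLOR_BGR2HSV); return hsv
def totray(p,o,yaw):
    e=np.array([np.cos(yaw),np.sin(yaw)]);q=np.array(p)[:2]-o; return np.array([q@e, q@[-e[1],e[0]]])
E
python3 - <<'E'
from meas import *
d=snap("wrist"); np.savez("w1.npz",**{k:v for k,v in d.items()})
hsv=lids(d); im=d["pixels"]
# tray tan mask
A=[onz(d,187,174.5,.005),onz(d,465,171.5,.005)]; B=[onz(d,160,37,.036),onz(d,489,31,.036)]
print("front",A,np.linalg.norm(A[1]-A[0]),"back",B,np.linalg.norm(B[1]-B[0]))
v=(A[0]-A[1])[:2]; y1=np.arctan2(-v[0],v[1]); v=(B[0]-B[1])[:2]; y2=np.arctan2(-v[0],v[1]); print("yaw",y1,y2)
yaw=(y1+y2)/2; e=np.array([np.cos(yaw),np.sin(yaw)])
o1=((A[0]+A[1])/2)[:2]+.086*e; o2=((B[0]+B[1])/2)[:2]-.039*e; print("origins",o1,o2)
o=(o1+o2)/2
# lids: dark in window, copper
for name,(x0,y0,x1,y1_),m in [("L",(178,95,252,172),hsv[...,2]<75),("M",(285,65,362,148),hsv[...,2]<75),("R",(388,60,478,138),(hsv[...,0]<13)&(hsv[...,1]>120)&(hsv[...,2]>90))]:
    mm=np.zeros(m.shape,np.uint8); mm[y0:y1_,x0:x1]=m[y0:y1_,x0:x1]
    mm=cv2.morphologyEx(mm,cv2.MORPH_OPEN,np.ones((5,5)))
    c=max(cv2.findContours(mm,0,2)[0],key=cv2.contourArea); (u,v),r=cv2.minEnclosingCircle(c); print(name,u,v,r,"tray",totray(onz(d,u,v,.078),o,yaw).round(4), "dia",np.linalg.norm(onz(d,u-r,v,.081)-onz(d,u+r,v,.081)).round(4))
print("body fronts", [totray(onz(d,u,v,.005),o,yaw).round(4) for u,v in [(194,167),(262,166),(294,146),(357,143),(396,138),(462,136)]])
E
```

```text
front [array([0.55798562, 0.23395318, 0.005     ]), array([ 0.54098934, -0.05711019,  0.005     ])] 0.29155918030320377 back [array([0.68062106, 0.22428215, 0.036     ]), array([ 0.66560446, -0.06024545,  0.036     ])] 0.2849235886152479
yaw -0.05832751277084357 -0.05272836541741438
origins [0.63535493 0.08364855] [0.63417287 0.08418283]
L 235.5 133.0 23.436182022094727 tray [-0.0424  0.074 ] dia 0.0381
M 323.258544921875 107.15408325195312 32.662757873535156 tray [-0.0235  0.0019] dia 0.0519
R 438.2195129394531 100.64024353027344 37.40943145751953 tray [-0.0197 -0.09  ] dia 0.0594
body fronts [array([-0.0773,  0.1372]), array([-0.0774,  0.0661]), array([-0.0577,  0.0321]), array([-0.0556, -0.0324]), array([-0.0511, -0.072 ]), array([-0.0499, -0.1392])]
```

Tray is refined to origin (0.6348, 0.0839), yaw -0.056. I go in front of the left jar and descend.

play_rows --pt "0 10 -44 -0.013" --pt "30 20 -88 -0.013" --pt "80 20 -88 -0.013" --pt "130 20 -88 -0.013" --pt "175 20 -88 -0.013" --pt "195 20 -88 -0.013" --pt "205 20 -88 -0.013" --pt "206 20 -88 -0.013"

```text
time: 2.95
eef_pos: [0.5423, 0.1801, 0.02]
tcp_rot: [-0.485, -0.514, -0.486, 0.515]
force: [-0.4, -0.2, 0.2]
width: 0.005
```

play_rows --pt "0 5 0 0" --pt "0 10 0 0" --pt "0 15 0 0" --pt "0 20 0 0"

```text
time: 3.35
eef_pos: [0.5628, 0.1791, 0.0209]
tcp_rot: [-0.485, -0.514, -0.485, 0.515]
force: [-2.4, -0.2, 2.5]
width: 0.009
```

```bash
cat > st.py <<'E'
from meas import *
O=np.array([.6348,.0839]);Y=-.0555
s=ctrl.read_state(); m=rot(s["tcp_rot"])
print("t",s["time"],"tray mm",(totray(s["eef_pos"],O,Y)*1000).round(1),"z",(s["eef_pos"][2]*1000).round(1),"tooly yaw",np.arctan2(m[1,1],m[0,1]).round(3),"F",s["force"].round(1),"M",s["moment"].round(2),"w",round(s["width"],3),"q",s["joints"].round(2),"tilt",m[2,:].round(3))
E
python3 st.py
```

```text
t 3.35 tray mm [-77.2  91.1] z 20.9 tooly yaw -0.058 F [-2.4 -0.2  2.5] M [0.07 0.64 0.01] w 0.009 q [-0.18  0.64 -0.31  1.83  0.29  0.71 -2.29] tilt [-1.    -0.001  0.001]
```

play_rows --pt "0 4 0 0" --pt "0 8 0 0" --pt "0 12 0 0" --pt "0 16 0 0" --pt "0 20 0 0" --pt "0 24 0 0" --pt "0 27 0 0"

```text
time: 4.05
eef_pos: [0.5901, 0.1776, 0.0208]
tcp_rot: [-0.485, -0.514, -0.485, 0.515]
force: [-3.4, -0.0, 2.7]
width: 0.004
```

```bash
python3 st.py
python3 - <<'E'
from h import *
save(snap("wrist"),"w2.png")
E
```

```text
t 4.05 tray mm [-49.8  91. ] z 20.8 tooly yaw -0.058 F [-3.4 -0.   2.7] M [0.06 0.61 0.04] w 0.004 q [-0.17  0.67 -0.31  1.77  0.29  0.75 -2.26] tilt [-1.    -0.001  0.001]
```

View pics/w2.png

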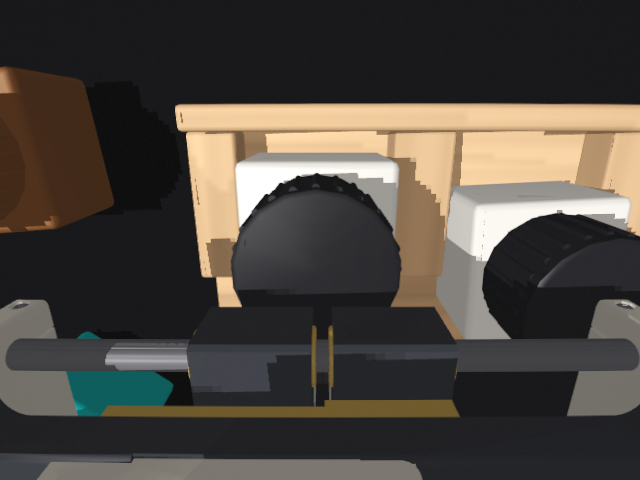

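The jar is being pushed straight and is still short of the rail: its back edge is at (318,155) and the rail at row 130. I continue gently.

play_rows --pt "0 3 0 0" --pt "0 6 0 0" --pt "0 8 0 0" --pt "0 10 0 0"

```text
time: 4.5
eef_pos: [0.5999, 0.1768, 0.0207]
tcp_rot: [-0.485, -0.514, -0.486, 0.515]
force: [-9.4, -0.5, 6.2]
width: 0.005
```

play_rows --pt "0 1.5 0 0" --pt "0 3 0 0"

```text
time: 4.7
eef_pos: [0.5999, 0.1768, 0.0204]
tcp_rot: [-0.484, -0.512, -0.487, 0.517]
force: [-17.0, -0.7, 11.7]
width: 0.004
```

play_rows --pt "0 1.5 0 0" --pt "0 3 0 0"

```text
time: 4.9
eef_pos: [0.5998, 0.1767, 0.0201]
tcp_rot: [-0.483, -0.51, -0.488, 0.518]
force: [-17.0, 0.0, 13.2]
width: 0.004
```

Stopped at tray x -40 with the force rising to 17 N, so the left jar is home. I back off and shift to the middle bay.

play_rows --pt "0 -10 0 0" --pt "0 -25 0 0" --pt "0 -40 0 0" --pt "0 -40 30 0" --pt "0 -40 60 0" --pt "0 -40 92 0" --pt "0 -40 92 0"

```text
time: 5.6
eef_pos: [0.5549, 0.0809, 0.0209]
tcp_rot: [-0.483, -0.51, -0.485, 0.52]
force: [0.2, -0.6, 0.2]
width: 0.004
```

```bash
python3 st.py
```

```text
t 5.6 tray mm [-79.7  -7.4] z 20.9 tooly yaw -0.063 F [ 0.2 -0.6  0.2] M [ 0.04 -0.03 -0.01] w 0.004 q [-0.02  0.61 -0.32  1.9   0.29  0.69 -2.14] tilt [-1.    -0.012  0.008]
```

play_rows --pt "0 7 -4 0" --pt "0 13 -7.4 0.007" --pt "0 13 -7.4 0.007"

```text
time: 5.9
eef_pos: [0.5698, 0.0896, 0.0209]
tcp_rot: [-0.481, -0.513, -0.484, 0.521]
force: [-0.3, 0.1, -0.3]
width: 0.005
```

```bash
python3 st.py
```

```text
t 5.9 tray mm [-65.2   2.1] z 20.9 tooly yaw -0.069 F [-0.3  0.1 -0.3] M [ 0.07  0.02 -0.01] w 0.005 q [-0.03  0.63 -0.32  1.86  0.29  0.71 -2.15] tilt [-1.    -0.011  0.006]
```

play_rows --pt "0 5 1 -0.012" --pt "0 10 2 -0.012" --pt "0 15 2 -0.012" --pt "0 19 2 -0.012" --pt "0 23 2 -0.012" --pt "0 26 2 -0.012" --pt "0 28 2 -0.012" --pt "0 10 2 -0.012"

```text
time: 6.7
eef_pos: [0.5811, 0.0866, 0.0208]
tcp_rot: [-0.484, -0.51, -0.486, 0.518]
force: [0.3, 0.7, -0.1]
width: 0.005
```

```bash
python3 st.py
```

```text
t 6.7 tray mm [-53.8  -0.3] z 20.8 tooly yaw -0.058 F [ 0.3  0.7 -0.1] M [ 0.12 -0.09 -0.04] w 0.005 q [-0.02  0.64 -0.32  1.83  0.29  0.72 -2.13] tilt [-1.    -0.01   0.006]
```

play_rows --pt "0 5 0 0" --pt "0 10 0 0" --pt "0 13 0 0" --pt "0 15 0 0" --pt "0 15 0 0"

```text
time: 7.2
eef_pos: [0.5947, 0.0856, 0.0203]
tcp_rot: [-0.484, -0.509, -0.487, 0.519]
force: [-8.4, 0.3, 5.7]
width: 0.006
```

```bash
python3 st.py
```

```text
t 7.2 tray mm [-40.1  -0.5] z 20.3 tooly yaw -0.058 F [-8.4  0.3  5.7] M [0.03 1.61 0.02] w 0.006 q [-0.02  0.66 -0.32  1.79  0.29  0.75 -2.12] tilt [-1.    -0.013  0.007]
```

play_rows --pt "0 -15 0 0" --pt "0 -28 0 0" --pt "0 -28 30 0" --pt "0 -28 60 0" --pt "0 -28 91 0" --pt "0 -28 91 0" --pt "0 -28 91 0"

```text
time: 7.9
eef_pos: [0.5624, -0.0047, 0.0213]
tcp_rot: [-0.483, -0.51, -0.486, 0.519]
force: [0.6, 0.7, -0.2]
width: 0.007
```

```bash
python3 st.py
```

```text
t 7.9 tray mm [-67.4 -92.5] z 21.3 tooly yaw -0.06 F [ 0.6  0.7 -0.2] M [0.11 0.01 0.02] w 0.007 q [ 0.14  0.62 -0.32  1.89  0.3   0.69 -1.99] tilt [-1.    -0.012  0.007]
```

play_rows --pt "0 5 0 -0.003" --pt "0 10 0 -0.003" --pt "0 14 0 -0.003" --pt "0 18 0 -0.003" --pt "0 22 0 -0.003" --pt "0 25 0 -0.003" --pt "0 28 0 -0.003" --pt "0 29 0 -0.003"

```text
time: 8.7
eef_pos: [0.5895, -0.0063, 0.0206]
tcp_rot: [-0.483, -0.508, -0.488, 0.52]
force: [-11.4, 1.3, 8.9]
width: 0.005
```

```bash
python3 st.py
```

```text
t 8.7 tray mm [-40.2 -92.6] z 20.6 tooly yaw -0.057 F [-11.4   1.3   8.9] M [0.24 2.25 0.  ] w 0.005 q [ 0.14  0.65 -0.32  1.82  0.3   0.74 -1.97] tilt [-1.    -0.016  0.007]
```

play_rows --pt "0 -12 0 0" --pt "-20 -25 0 0" --pt "-65 -30 -10 0" --pt "-110 -30 -25 0" --pt "-155 -30 -40 0" --pt "-200 -30 -50 0" --pt "-200 -30 -50 0" --pt "-200 -30 -50 0" --hand 0

```text
time: 9.5
eef_pos: [0.5669, 0.0468, 0.222]
tcp_rot: [-0.484, -0.509, -0.487, 0.519]
force: [-0.6, -1.3, -0.6]
width: 0.651
```

```bash
python3 st.py;  python3 - <<'E'
from h import *
save(snap("wrist"),"w3.png")
E
```

```text
t 9.5 tray mm [-65.7 -40.8] z 222.0 tooly yaw -0.057 F [-0.6 -1.3 -0.6] M [ 0.01  0.01 -0.05] w 0.651 q [ 0.12  0.39 -0.4   1.68  0.17  1.12 -1.96] tilt [-1.    -0.012  0.007]
```

View pics/w3.png

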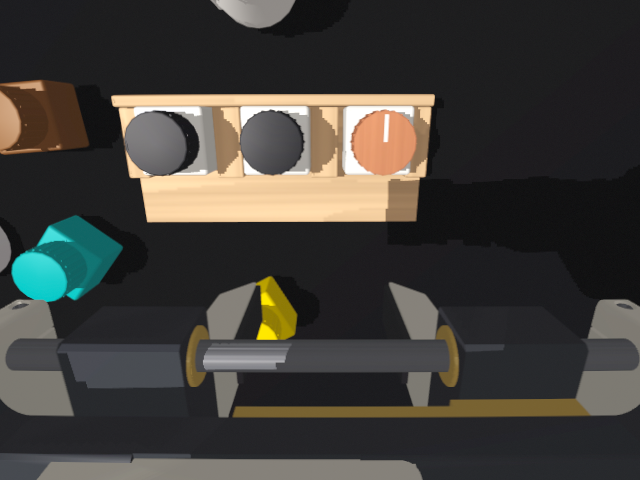

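All three jar backs (row ~107) meet the rail, and the row is even. The copper cap is at (385,142) with its line pointing up. I measure the cap and check the lid row.

Run:
```python
from meas import *
O=np.array([.6348,.0839]);Y=-.0555
d=snap("wrist"); hsv=lids(d)
for n,(x0,y0,x1,y1),m in [("M",(235,100,312,180),hsv[...,2]<75),("R",(345,100,425,180),((hsv[...,0]<13)&(hsv[...,1]>135)&(hsv[...,2]>90)))]:
    mm=np.zeros(m.shape,np.uint8); mm[y0:y1,x0:x1]=m[y0:y1,x0:x1]; mm=cv2.morphologyEx(mm,cv2.MORPH_OPEN,np.ones((5,5)))
    c=max(cv2.findContours(mm,0,2)[0],key=cv2.contourArea);(u,v),r=cv2.minEnclosingCircle(c)
    print(n,u,v,r,(totray(onz(d,u,v,.081),O,Y)*1e3).round(1),cv2.boundingRect(c))
a,b=onz(d,388,115,.081),onz(d,386,142,.081); print("line",np.arctan2(*(a-b)[[1,0]]))
```

```text
M 284.5 147.0 27.060216903686523 [ -3.9 -12.8] (272, 123, 30, 49)Traceback (most recent call last):
  File "<stdin>", line 6, in <module>
ValueError: max() iterable argument is empty
```

```bash
python3 - <<'E'
from meas import *
O=np.array([.6348,.0839]);Y=-.0555
d=snap("wrist"); hsv=lids(d); print(hsv[150,370],hsv[160,390])
m=((hsv[...,0]<12)|(hsv[...,0]>174))&(hsv[...,1]>150)&(hsv[...,2]>60); mm=np.zeros(m.shape,np.uint8); mm[95:185,340:430]=m[95:185,340:430]
ys,xs=np.nonzero(mm); print(mm.sum(), xs.size and (xs.min(),xs.max(),ys.min(),ys.max()))
for u,v in [(384,142),(272,142),(157,142)]: print((totray(onz(d,u,v,.081),O,Y)*1e3).round(1))
a,b=onz(d,388,115,.081),onz(d,386,142,.081); print("line",np.arctan2(*(a-b)[[1,0]]))
E
python3 st.py
```

```text
[ 11 132 234] [ 11 133 225]
0 0
[ -0.9 -92.5]
[-0.8 -3.5]
[-0.3 87.9]
line -0.07806474129705872
t 9.65 tray mm [-67.4 -42. ] z 219.3 tooly yaw -0.058 F [-1.  -0.2  0.3] M [ 0.02 -0.03 -0.  ] w 0.779 q [ 0.12  0.39 -0.4   1.68  0.17  1.12 -1.96] tilt [-1.    -0.018  0.008]
```

play_rows --pt "0 20 15 0" --pt "30 45 35 0" --pt "60 67 51 0" --pt "90 67 51 0" --pt "110 67 51 0" --pt "110 67 51 0" --pt "110 67 51 0" --hand 0.24

```text
time: 10.35
eef_pos: [0.6265, -0.01, 0.1078]
tcp_rot: [-0.482, -0.507, -0.489, 0.521]
force: [0.4, 0.7, 1.0]
width: 0.761
```

```bash
python3 st.py
python3 - <<'E'
from h import *
save(snap("wrist"),"w4.png")
E
```

```text
t 10.35 tray mm [ -3.  -94.2] z 107.8 tooly yaw -0.058 F [0.4 0.7 1. ] M [ 0.07 -0.02  0.02] w 0.761 q [ 0.16  0.59 -0.35  1.66  0.24  0.96 -1.91] tilt [-1.    -0.02   0.008]
```

View pics/w4.png

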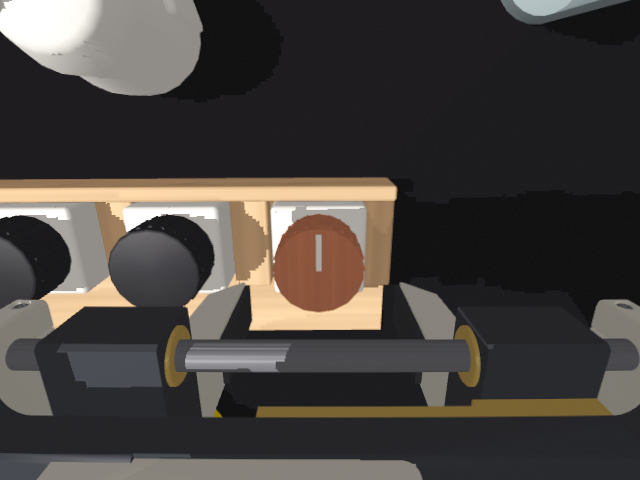

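The cap (319,262) sits between the fingers. I verify centring from this close view.

Run:
```python
from meas import *
O=np.array([.6348,.0839]);Y=-.0555
d=snap("wrist"); T=(totray(ctrl.read_state()["eef_pos"],O,Y)*1e3).round(1)
# top disc: left 275 right 363 ; rows top ~214, bottom of top face ~311
for uv in [(319,262),(275,262),(363,262),(319,214),(319,311)]: print(uv,(totray(onz(d,*uv,.081),O,Y)*1e3).round(1))
print(T)
```

```text
(319, 262) [  6.9 -92.7]
(275, 262) [  7.  -68.3]
(363, 262) [   6.8 -117. ]
(319, 214) [ 34.3 -92.8]
(319, 311) [-23.8 -92.5]
[ -1.9 -93.8]
```

play_rows --pt "15 3 -0.8 0" --pt "30 3 -0.8 0" --pt "44 3 -0.8 0" --pt "52 3 -0.8 0" --pt "52 3 -0.8 0"

```text
time: 10.95
eef_pos: [0.6286, -0.0095, 0.0555]
tcp_rot: [-0.482, -0.507, -0.489, 0.521]
force: [0.5, 1.1, 0.2]
width: 0.76
```

play_rows --pt "0 0 0 0" --pt "0 0 0 0" --pt "0 0 0 0" --pt "0 0 0 0" --pt "0 0 0 0" --hand 1 --squeeze 35

```text
time: 11.45
eef_pos: [0.6289, -0.0095, 0.056]
tcp_rot: [-0.482, -0.507, -0.488, 0.521]
force: [0.0, -0.3, 2.0]
width: 0.561
```

```bash
python3 st.py
```

```text
t 11.45 tray mm [ -0.7 -93.6] z 56.0 tooly yaw -0.057 F [ 0.  -0.3  2. ] M [ 0.08 -0.03  0.04] w 0.561 q [ 0.15  0.65 -0.33  1.69  0.27  0.86 -1.93] tilt [-1.    -0.019  0.008]
```

play_rows --pt "0 0 0 -0.1" --pt "0 0 0 -0.2" --pt "0 0 0 -0.32" --pt "0 0 0 -0.44" --pt "0 0 0 -0.56" --pt "0 0 0 -0.68" --pt "0 0 0 -0.8" --pt "0 0 0 -0.92"

```text
time: 12.25
eef_pos: [0.6288, -0.0092, 0.0564]
tcp_rot: [0.658, 0.239, 0.669, -0.248]
force: [-1.0, 0.5, 2.3]
width: 0.562
```

```bash
python3 st.py
```

```text
t 12.25 tray mm [ -0.9 -93.3] z 56.4 tooly yaw 0.867 F [-1.   0.5  2.3] M [ 0.14  0.22 -0.26] w 0.562 q [ 0.29  0.7  -0.57  1.68  0.46  0.92 -1.16] tilt [-1.    -0.018 -0.01 ]
```

play_rows --pt "0 0 0 -0.12" --pt "0 0 0 -0.24" --pt "0 0 0 -0.36" --pt "0 0 0 -0.48" --pt "0 0 0 -0.57" --pt "0 0 0 -0.57" --pt "0 0 0 -0.57"

```text
time: 12.95
eef_pos: [0.6286, -0.009, 0.0566]
tcp_rot: [0.699, 0.045, 0.712, -0.051]
force: [-2.8, 1.5, 3.7]
width: 0.561
```

```bash
python3 st.py
python3 - <<'E'
from h import *
save(snap("wrist"),"w5.png")
E
```

```text
t 12.95 tray mm [ -1.  -93.1] z 56.6 tooly yaw 1.435 F [-2.8  1.5  3.7] M [ 0.22  0.32 -0.11] w 0.561 q [ 0.38  0.74 -0.71  1.67  0.56  0.97 -0.68] tilt [-1.    -0.009 -0.018]
```

View pics/w5.png

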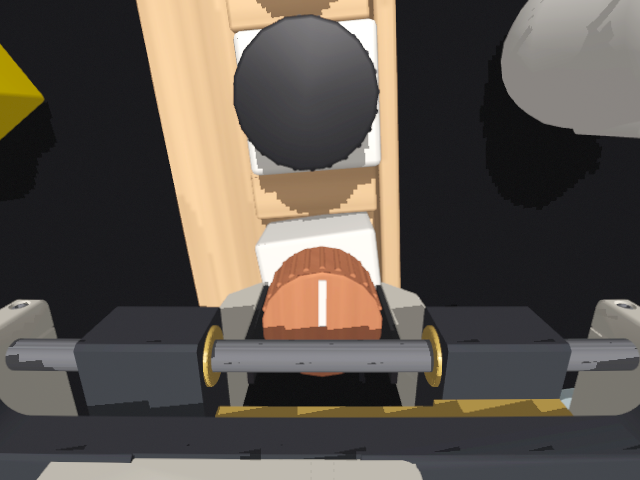

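The line turned with the gripper, so there was no slip (about 1.49 rad at the cap). The jar (270,245) is visibly twisted anticlockwise in the bay. I turn back a little so the jar straightens, pressing it lightly towards the rail.

play_rows --pt "0 0 0.5 0.04" --pt "0 0 1 0.08" --pt "0 0 1.5 0.12" --pt "0 0 1.5 0.15" --pt "0 0 1.5 0.15"

```text
time: 13.5
eef_pos: [0.6302, -0.0092, 0.0566]
tcp_rot: [0.693, 0.098, 0.706, -0.105]
force: [-0.6, 1.2, 1.3]
width: 0.558
```

```bash
python3 st.py
python3 - <<'E'
from h import *
d=snap("wrist");d2=snap("wrist"); im=cv2.cvtColor(d["pixels"],cv2.COLOR_RGB2BGR); cv2.imwrite("pics/w6.png",cv2.resize(im[0:330,180:440],None,fx=1.8,fy=1.8))
E
```

```text
t 13.5 tray mm [  0.5 -93.2] z 56.6 tooly yaw 1.284 F [-0.6  1.2  1.3] M [0.17 0.03 0.02] w 0.558 q [ 0.35  0.73 -0.67  1.67  0.54  0.96 -0.81] tilt [-1.    -0.012 -0.017]
```

View pics/w6.png

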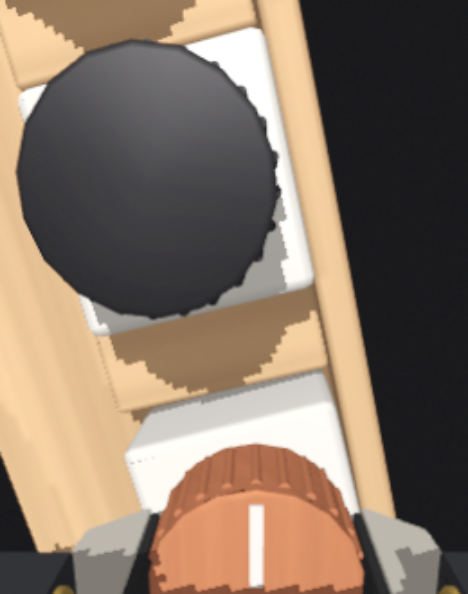

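Run:
```python
from meas import *
Y=-.0555
d=snap("wrist"); g=cv2.cvtColor(d["pixels"],cv2.COLOR_RGB2GRAY)
f=lambda x,y:(180+x/1.8,y/1.8)
# refine: in columns, rows of gray->white transition on +y shoulder edge
pts=[]
for u in range(262,360,4):
    col=g[195:262,u].astype(int); w=np.where(col>225)[0]
    if w.size: pts.append((u,195+w[0]))
print(pts)
for a,b,z,n in [((128,460),(330,408),.049,"shoulder"),((120,410),(328,368),.025,"divider"),((92,333),(312,283),.049,"middle jar")]:
    p,q=onz(d,*f(*a),z),onz(d,*f(*b),z); v=(q-p)[:2]; print(n,np.linalg.norm(v).round(4),np.arctan2(v[1],v[0])-Y)
P=np.array([onz(d,u,v,.049)[:2] for u,v in pts]); k=np.polyfit(P[:,0],P[:,1],1); print(np.arctan(k[0])-Y)
```

```text
[(262, np.int64(247)), (266, np.int64(246)), (270, np.int64(245)), (274, np.int64(244)), (278, np.int64(243)), (282, np.int64(242)), (286, np.int64(241)), (290, np.int64(240)), (294, np.int64(239)), (298, np.int64(238)), (302, np.int64(237)), (306, np.int64(236)), (310, np.int64(235)), (314, np.int64(234)), (318, np.int64(233)), (322, np.int64(232)), (326, np.int64(231)), (330, np.int64(230)), (334, np.int64(229)), (338, np.int64(228)), (342, np.int64(227)), (346, np.int64(226)), (350, np.int64(225)), (354, np.int64(224)), (358, np.int64(223))]
shoulder 0.0565 0.03969393467317401
divider 0.0642 -0.021166604001967425
middle jar 0.0574 -0.007959921490476425
0.03095183335013136
```

The jar's residual yaw is about +0.045. I turn back that bit more with a light push home, then lift slightly and check.

play_rows --pt "0 0 0.5 0.02" --pt "0 0 1.2 0.045" --pt "0 0 1.2 0.045" --pt "0 0 0 0.045" --pt "-5 0 0 0.045" --pt "-10 -0.1 -0.2 0.045" --pt "-10 -0.1 -0.2 0.045"

```text
time: 14.35
eef_pos: [0.6308, -0.0094, 0.0675]
tcp_rot: [0.692, 0.113, 0.703, -0.12]
force: [-1.3, -0.3, -1.1]
width: 0.559
```

```bash
python3 st.py
```

```text
t 14.35 tray mm [  1.2 -93.4] z 67.5 tooly yaw 1.24 F [-1.3 -0.3 -1.1] M [ 0.   -0.12  0.01] w 0.559 q [ 0.35  0.71 -0.67  1.66  0.52  0.97 -0.84] tilt [-1.    -0.012 -0.015]
```

The vertical load is about 1 N, so only the cap is lifting and the jar stays. I continue up.

play_rows --pt "-8 -0.1 -0.1 0" --pt "-16 -0.2 -0.3 0" --pt "-24 -0.3 -0.4 0" --pt "-30 -0.4 -0.5 0" --pt "-30 -0.4 -0.5 0" --pt "-30 -0.4 -0.5 0"

```text
time: 14.95
eef_pos: [0.6307, -0.0095, 0.0976]
tcp_rot: [0.692, 0.113, 0.703, -0.12]
force: [0.1, -0.8, -0.4]
width: 0.562
```

```bash
python3 st.py
python3 - <<'E'
from h import *
d=snap("wrist"); save(d,"w7.png"); e=snap("scene")
im=cv2.cvtColor(e["pixels"],cv2.COLOR_RGB2BGR); a=cv2.resize(im[190:370,260:460],(480,432)); b=cv2.resize(cv2.cvtColor(d["pixels"],cv2.COLOR_RGB2BGR)[:, 130:450],(288,432))
cv2.imwrite("pics/f.png",np.hstack([a,b]))
E
```

```text
t 14.95 tray mm [  1.1 -93.5] z 97.6 tooly yaw 1.24 F [ 0.1 -0.8 -0.4] M [ 0.02 -0.08 -0.03] w 0.562 q [ 0.36  0.68 -0.69  1.64  0.49  1.02 -0.81] tilt [-1.    -0.012 -0.015]
```

View pics/f.png

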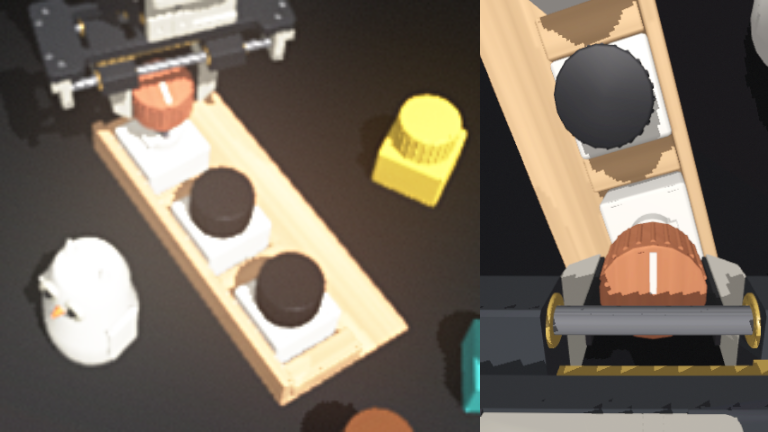

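The neck (white ring) is visible under the held cap, and the jar stands square in its bay at the rail. The three jars form an even row, and the owl and the other objects shown are undisturbed. Handing in.

```bash
python3 -c "
from station import ctrl
print(ctrl.job_done())"
```

```text
the job is handed in; nothing more can be done
None
```

I pushed the three jars home, unscrewed the copper cap and handed the job in while holding it about 2 cm above the jar's neck. The job took about 15 s of the 54 s allowed.

- **Jars:** Each push stopped firmly with the tool at tray x of about -40 mm, against -39.5 mm expected for a jar fully home. The highest push force I read was about 21 N in total (17 N towards the rail), below the 40 N limit. I did not read the force in mid-push. In the last pictures all three jars look flush with the rail in one even row.
- **Cap:** I turned it 1.49 rad anticlockwise without slip. I then turned it back about 0.2 rad, with a light push towards the rail, because the turning had twisted the jar in its bay. I estimate the thread at 1.3 to 1.4 rad; it was not measured directly.
- **Lift:** The load while lifting was about 1 N, so only the cap came up and the jar stayed down. The cap's underside is at about 90 mm, 20 mm above the neck top at 70 mm. The opening of about 52 mm shows it is still held.
- **Imperfect:** The tool, and so the cap, ended about 1° off level. My colour masks for measuring the lids failed, on the left lid in one picture and on both lids I tried in another. I placed the cap from pixel positions read off the picture instead. After the final straightening I checked the jar's angle only by eye.
- **Other objects:** I did not touch the owl, tumbler, timer or tweezers case. The last pictures show only the owl clearly, still in place.

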